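# Sort the spice-paste ingredients on the sink ledge

### The job

Sort the ingredients lying on the ledge for the spice paste: lay both cinnamon sticks in the wooden mortar for pounding, put the ginger in the green sieve for rinsing, and stand both bulbs of garlic upright, side by side, well inside the pan of the spring scale to be weighed. Set the garlic down gently, never driving the pan down to its stop, leave the mortar and the sieve standing level, and do not disturb the orange flask.

Things in the scene. Friction and masses are not known exactly. Their poses are not given: they have to be found in the camera images.
- garlic_1: Bulb of garlic, off-white, round with a thin stalk on top: 50 mm across at its widest (between 15 and 27 mm above its base), 56 mm tall, flat root end 30 mm across, about 60 g. Origin: centre of the flat root end; z runs up the stalk. Starts standing upright on the ledge. The two bulbs are alike.
- garlic_2: Bulb of garlic, off-white, round with a thin stalk on top: 50 mm across at its widest (between 15 and 27 mm above its base), 56 mm tall, flat root end 30 mm across, about 60 g. Origin: centre of the flat root end; z runs up the stalk. Starts standing upright on the ledge. The two bulbs are alike.
- cinnamon_1: Cinnamon stick, brown, a double scroll (two parallel rolls side by side): 64 mm long along its x, 25 mm wide along its y, 13 mm thick along its z, about 14 g. Origin: centre of its underside. Starts lying flat on the ledge at any yaw. The two sticks are alike.
- cinnamon_2: Cinnamon stick, brown, a double scroll (two parallel rolls side by side): 64 mm long along its x, 25 mm wide along its y, 13 mm thick along its z, about 14 g. Origin: centre of its underside. Starts lying flat on the ledge at any yaw. The two sticks are alike.
- ginger: Piece of ginger root, tan, knobbly: main root 92 mm long along its x and 28 mm thick, with two stubby side knobs, one towards +y near its +x end and one towards -y near its -x end (reaching 39 and 37 mm out sideways). The middle 30 mm of its length is plain round root, 28 mm across along its y, good to grip. About 80 g. Origin: centre of the underside. Starts lying flat on the ledge at any yaw.
- mortar: Small wooden mortar, a loose heavy-walled cup (0.6 kg): 114 mm across and 65 mm tall, round mouth 94 mm across, narrowing to a floor about 72 mm across that lies 12 mm above the ledge. Origin: centre of its underside, z up. Stands on the ledge.
- sieve: Green plastic sieve, a loose bowl with holes in its floor and a loop handle (0.2 kg): 150 mm across and 55 mm tall, mouth 142 mm across inside, sloping sides, floor about 95 mm across that lies 5 mm above the ledge. Handle along its +x, reaching 145 mm from the centre at 51 mm height; it points roughly away from the robot. Origin: centre of its underside, z up.
- pan_top (a point): Centre of the upper face of the round steel pan of a white spring kitchen scale (housing 120 x 150 mm, 55 mm tall, fixed to the ledge, a dial on its front). The pan's flat floor is 148 mm across inside a low lip that stands 6 mm above it; empty, the floor is 86 mm above the ledge. z is up; the point sinks with the pan.
- scale_pan (a joint): How far the pan of the scale has sunk, in m: 0 when empty, 0.024 at its stop. It is on a damped spring of 150 N/m, so one bulb of garlic lowers it by about 4 mm and two by about 8 mm; it settles within half a second.
- flask: Bystander: orange plastic food flask with a screw-top lid, 86 mm across and 166 mm tall, loose, standing at one end of the work, outside the row of ingredients. A white mug 80 mm across and 90 mm tall stands likewise at the other end, mirrored left to right, and a stack of two steel bowls, 62 mm tall, far at the back. Origin: centre of its underside, z up.
There are look-alikes about, which are no part of the job. What is shaped like the garlic_1 but blue or purple is not meant. What is shaped like the garlic_2 but turquoise is not meant.

How it is judged:
At the end, for the whole second after the job is handed in: Sticks in the mortar (centre within 42 mm of its axis, underside below 58 mm); ginger in the sieve (within 45 mm, below 45 mm); bulbs on the pan (within 60 mm of its centre, 6 mm of its floor, 0.25 rad of upright), pan sunk over 4 mm; mortar and sieve level to 0.1 rad; all under 20 mm/s (horizontal distance between each of garlic_1, garlic_2 and pan_top below 0.06 m and z of garlic_1 in the frame of pan_top between -0.006 and 0.006 m and angle between each of garlic_1, garlic_2's own z axis and vertical below 0.25 rad and z of garlic_2 in the frame of pan_top between -0.006 and 0.006 m and horizontal distance between each of cinnamon_1, cinnamon_2 and mortar below 0.042 m and z of cinnamon_1 in the frame of mortar between 0.002 and 0.058 m and z of cinnamon_2 in the frame of mortar between 0.002 and 0.058 m and horizontal distance between ginger and sieve below 0.045 m and z of ginger in the frame of sieve between -0.005 and 0.045 m and angle between each of mortar, sieve's own z axis and vertical below 0.1 rad and value of joint scale_pan above 0.004 m and linear speed of each of garlic_1, garlic_2, cinnamon_1, cinnamon_2, ginger below 0.02 m/s); the robot touches nothing.
It fails at once if the scale pan is driven down to its stop (more than 22 mm) (value of joint scale_pan above 0.022 m).
It fails at once if the flask is disturbed (moved more than 30 mm or tipped more than 0.3 rad) (distance of flask from where it was at the start of the episode above 0.03 m or angle between flask's own z axis and vertical above 0.3 rad).
It also fails if it takes over 128 s, if anything falls off the work surface, if the arm or the gripper's body presses on something with over 40 N, if the wrist force passes 120 N, or if a joint passes its speed limit or range.

### The arm

A 7-joint arm with a two-finger parallel gripper is mounted at the origin on the work surface. World frame = base frame: x ahead of the robot, y to its left, z up, the work surface at z = 0. Lengths are in m, angles in rad, forces in N, time in s.
With the tool pointing down it reaches from about 0.4 to 0.85 m from the base axis. Payload 6.9 kg.
Tool frame: the origin (TCP) lies midway between the tips of the shut fingers; the grasp point (between the pads) lies behind it (ctrl.pinch_z is the z of the grasp point in the tool frame, in m); z points along the fingers, y is the line along which they close (so a half turn about z gives the same grasp; the last joint's range is limited). The gripper opens to 85 mm and grips with 20 to 120 N. Pads are 22 mm wide; open, the fingers measure 114 mm over their backs; the gripper's body (76 mm by 85 mm) begins 54 mm behind the grasp point. The pads swing forward as they close: fully open they stand 13 mm farther back than shut.
Start: joints at [1.319, 0.507, -0.238, 1.5, 0.126, 1.149, -0.155], TCP at [0.219, -0.585, 0.197] pointing down, gripper open.
Joint ranges: [-3.08, 3.08], [-0.24, 2.05], [-1.43, 1.35], [0, 2.5], [-1.52, 4.66], [0.17, 1.96], [-2.89, 2.89]. Speed limits (rad/s): [2.39, 2.39, 3.14, 3.14, 3.14, 3.14, 3.14].

### API

Orientations are given as a unit quaternion [w, x, y, z].
In Python, from station import ctrl, get_state, vision, ticket, models gives the robot as it stands. Calls block until the motion is done:
- ctrl.movep(position, orientation): joint-space move of the TCP to a pose.
- ctrl.movel(position, frame=None, max_speed=0.15): straight line of the TCP; frame=None keeps the orientation; max_speed is the mean speed in m/s.
- ctrl.set_joints(angles): joint-space move.
- ctrl.ungrasp() and ctrl.close_gripper(force=None): open the fingers fully, or close them until they stop; force is the grip in N (None keeps the last).
- ctrl.pause(seconds).
- ctrl.ik(position, orientation): joint angles nearest the present ones, or None.
- get_state(): the state.
- vision.grab_frame(name): name is "side" or "top"; returns (picture, depth): 480x640x3 uint8, blue, green, red; 480x640 float32, m along the optical axis (not along the pixel's ray), 0 where there is no reading.
- vision.camera_info(name): a dict with "mtx" (3x3 intrinsics, pixels), "dist_coeffs" ([k1, k2, p1, p2, k3] as OpenCV has them; the pictures are not rectified), "R" (3x3) and "t" (3): a world point X has camera coordinates R X + t. Camera axes: x right, y down, z forward; pixel columns grow to the right and rows downward; lengths in m; the calibration is good to about 2 mm. A picture is of the moment at which its call begins. camera_info takes no time and is no camera call.
A pose or a line that the arm cannot do raises ctrl.Unreachable and nothing moves.
- ticket.close_job(): hands the job in; it is judged then, once.
Trained networks look in the newest picture that a camera, given by its name, has taken for a name from the list of things; names that differ only in an ending like _2 or _b are one class to them, and where a whole thing is asked for, a point or a joint stands for the part that bears it (a point fixed in the world has none). Each returns a list of dicts, best first, with "p" (0 to 1); they miss things now and then, are a little off and sometimes report something else, mostly with a low value. They report only what shows in the picture. A call takes as long as a camera call. They do not tell look-alikes from the thing itself.
- models.recognise(camera, target): "point" ([column, row] in pixels, amid what is visible of it).
- models.masks_of(camera, target): "mask" (480x640 bool, what is visible of it) and "point" ([column, row] in pixels, amid what is visible of it).
The state is a dict: "time": time; "qpos": joint angles; "qd": joint speeds; "tau": joint torques, N m; "tcp_pos": TCP position; "eef_rot": TCP orientation; "contact_force": force on the tool from outside, world axes, zero at the start; "wrist_torque": the same for the moment, N m; "width": finger opening in m; "gripper_force": force on a finger pad.
Only numpy, scipy, OpenCV 4.12 (cv2) and the standard library are available. Lean on these libraries where they do the work, as an engineer would, in place of code of your own. Each camera call takes 0.05 s, during which the arm holds its last target. There are 200 camera calls.

## Working session

There is one attempt and no reset: what is moved stays moved. The work goes in short steps, each a Python script; the robot and the scene stay as the last script left them, time stands still between calls to the robot, and variables do not carry over. Pictures are saved under pics/ and viewed, at most 14 in all, crops included, and the job is handed in when it is done.

```bash
ls; mkdir -p pics; cat > h.py <<'E'
import numpy as np, cv2
from station import ctrl, get_state, vision, ticket, models
def cloud(cam, depth):
    c=vision.camera_info(cam); K=np.array(c["mtx"],float); d=np.array(c["dist_coeffs"],float)
    R=np.array(c["R"]); t=np.array(c["t"])
    v,u=np.mgrid[0:480,0:640]
    n=cv2.undistortPoints(np.stack([u,v],-1).reshape(-1,1,2).astype(np.float64),K,d).reshape(480,640,2)
    P=np.dstack([n*depth[...,None],depth])
    return (P-t)@R   # R^T (P-t)
E
python3 - <<'E'
from h import *
for c in("top","side"):
    im,d=vision.grab_frame(c); cv2.imwrite(f"pics/{c}0.png",im); np.save(f"{c}0.npy",d)
    X=cloud(c,d)
    i=vision.camera_info(c); print(c,"campos",-np.array(i["R"]).T@np.array(i["t"]))
    for n in["garlic_1","cinnamon_1","ginger","mortar","sieve","pan_top","flask"]:
        for r in models.masks_of(c,n):
            m=r["mask"]&(d>0); 
            if m.sum()<10: continue
            p=X[m]; b=im[m].mean(0).astype(int)
            print(n,round(r["p"],2),np.round(r["point"]),m.sum(),"med",np.median(p,0).round(3),"min",np.percentile(p,2,0).round(3),"max",np.percentile(p,98,0).round(3),b)
s=get_state(); print(s["time"],s["tcp_pos"],s["eef_rot"],ctrl.pinch_z)
E
```

```text
pics
top campos [ 0.2775584  -0.00591542  1.35712982]
garlic_1 0.79 [186. 278.] 428 med [0.442 0.308 0.036] min [0.423 0.289 0.001] max [0.467 0.334 0.055] [125 135 145]
garlic_1 0.78 [484. 270.] 442 med [ 0.448 -0.328  0.036] min [ 0.428 -0.355  0.001] max [ 0.474 -0.309  0.056] [126 136 146]
garlic_1 0.77 [523. 271.] 425 med [ 0.441 -0.413  0.038] min [ 0.421 -0.437  0.016] max [ 0.463 -0.395  0.058] [124  61  37]
garlic_1 0.71 [500. 312.] 446 med [ 0.352 -0.363  0.038] min [ 0.331 -0.39   0.023] max [ 0.374 -0.343  0.058] [109  46  87]
garlic_1 0.64 [170. 322.] 416 med [0.351 0.336 0.037] min [0.331 0.316 0.023] max [0.372 0.36  0.056] [102 102  26]
cinnamon_1 0.77 [253. 271.] 357 med [0.464 0.163 0.012] min [ 0.433  0.147 -0.001] max [0.495 0.183 0.018] [ 35  60 100]
cinnamon_1 0.62 [329. 272.] 357 med [0.452 0.002 0.012] min [ 0.42  -0.016 -0.001] max [0.483 0.023 0.018] [34 56 92]
ginger 0.96 [399. 263.] 743 med [ 0.463 -0.148  0.024] min [ 0.434 -0.193 -0.   ] max [ 0.493 -0.105  0.033] [ 61  99 129]
ginger 0.6 [214. 197.] 3875 med [0.608 0.242 0.087] min [0.54  0.175 0.081] m
[... 2111 characters left out ...]

ginger 0.71 [328. 306.] 513 med [ 0.462 -0.159  0.022] min [ 0.434 -0.193  0.007] max [ 0.491 -0.111  0.029] [ 46  79 108]
mortar 0.84 [408. 313.] 2343 med [ 0.621 -0.251  0.043] min [ 0.569 -0.302  0.006] max [ 0.671 -0.199  0.067] [19 40 69]
sieve 0.64 [379. 247.] 2055 med [0.645 0.025 0.03 ] min [ 0.569 -0.069  0.003] max [0.76  0.073 0.056] [27 77  7]
pan_top 0.58 [344. 191.] 1151 med [0.61  0.246 0.086] min [0.538 0.17  0.001] max [0.706 0.336 0.092] [142 130 127]
flask 0.93 [313. 171.] 1256 med [0.548 0.404 0.108] min [0.515 0.392 0.009] max [0.593 0.462 0.167] [  5  52 126]
0.8 [ 0.21886882 -0.58545403  0.19679087] [2.79301483e-05 9.84038925e-01 1.77953345e-01 1.05165415e-07] -0.0187
```

```bash
python3 - <<'E'
import numpy as np,cv2
from h import cloud
im=cv2.imread("pics/top0.png"); d=np.load("top0.npy"); X=cloud("top",d)
# orthographic rectified crop of ledge x .30-.78 , y -.5...5
cv2.imwrite("pics/a.png",cv2.resize(im[110:350,90:560],None,fx=1.7,fy=1.7,interpolation=cv2.INTER_CUBIC))
cv2.imwrite("pics/g.png",cv2.resize(im[230:310,230:430],None,fx=4,fy=4,interpolation=cv2.INTER_CUBIC))
E
```

```text
(no output)
```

View pics/a.png

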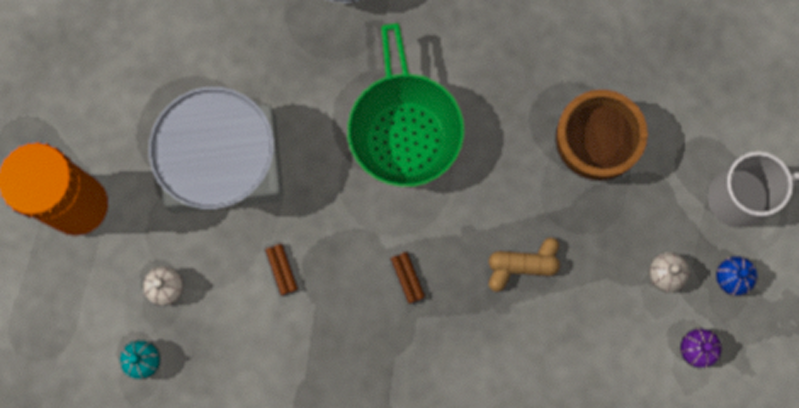

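View pics/g.png

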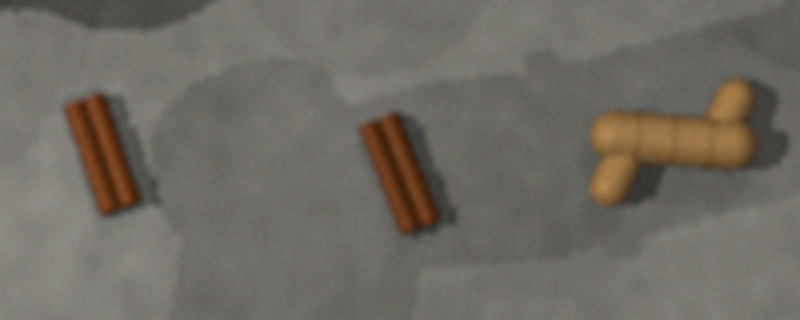

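```bash
cat >> h.py <<'E'
def px2w(cam,uv,z):
    c=vision.camera_info(cam); R=np.array(c["R"]); t=np.array(c["t"])
    n=cv2.undistortPoints(np.array(uv,float).reshape(-1,1,2),np.array(c["mtx"],float),np.array(c["dist_coeffs"],float)).reshape(-1,2)
    D=np.c_[n,np.ones(len(n))]@R; C=-R.T@t
    return C+D*((z-C[2])/D[:,2])[:,None]
def quat(th):
    "tool down, fingers closing along world direction at angle th"
    a=(th+np.pi/2)/2
    return np.array([0,np.cos(a),np.sin(a),0])
E
python3 - <<'E'
from h import *
from scipy.optimize import least_squares
g=lambda a:np.array(a,float)/4+230-0.375
w=px2w("top",g([(592,133),(755,144)]),.014); print("ginger",w.mean(0),np.degrees(np.arctan2(*(w[0]-w[1])[1::-1])))
for e in ([(85,100),(120,210)],[(380,120),(419,228)]):
    w=px2w("top",g(e),.012); print("cin",w.mean(0),np.degrees(np.arctan2(*(w[0]-w[1])[1::-1])),np.linalg.norm(w[0]-w[1]))
def circ(P):
    r=least_squares(lambda p:np.hypot(P[:,0]-p[0],P[:,1]-p[1])-p[2],[*P.mean(0)[:2],.05],loss="soft_l1",f_scale=.002).x
    return r.round(4)
im,_=vision.grab_frame("top")
d=np.load("top0.npy"); X=cloud("top",d)
for r in models.masks_of("top","garlic_1"):
    m=r["mask"]; b=im[m].mean(0)
    if b.max()-b.min()>40: continue
    v,u=np.nonzero(m); (cx,cy),rr=cv2.minEnclosingCircle(np.c_[u,v].astype(np.float32))
    p=X[m]; print("garlic",px2w("top",[(cx,cy),(u.mean(),v.mean())],.022).round(4).tolist(),rr,"stalk",p[p[:,2]>.046].mean(0).round(4))
for n,lo in(("mortar",.058),("sieve",.049)):
    r=models.masks_of("top",n)[0]; p=X[r["mask"]]; p=p[(p[:,2]>lo)&(p[:,0]<.722)]; print(n,circ(p),len(p))
r=[q for q in models.masks_of("top","pan_top") if abs(q["point"][0]-215)<15][0]
v,u=np.nonzero(r["mask"]); (cx,cy),rr=cv2.minEnclosingCircle(np.c_[u,v].astype(np.float32)); print("pan",px2w("top",[(cx,cy),(u.mean(),v.mean()),(cx+rr,cy)],.09))
for r in models.masks_of("top","cinnamon_1"):
    v,u=np.nonzero(r["mask"]); w=px2w("top",np.c_[u,v],.011)[:,:2]; print("cin rect",cv2.minAreaRect((w*1000).astype(np.float32)))
for n,p,th in(("g2",(.447,-.332,.1),0),("g1",(.442,.311,.1),0),("pan",(.608,.27,.1),0),("pan",(.608,.21,.1),0)):
  for k in(0,np.pi): print(n,k,ctrl.ik(list(p),quat(th+k)))
E
```

```text
ginger [ 0.46620665 -0.14995245  0.014     ] 84.95403818678935
cin [0.46363583 0.16283381 0.012     ] 17.487740702375387 0.06422858995296371
cin [4.49971415e-01 1.30156258e-04 1.20000000e-02] 18.630371435771856 0.06320050715458002
garlic [[0.4499, -0.3319, 0.022], [0.4488, -0.3321, 0.022]] 12.630005836486816 stalk [ 0.4451 -0.3234  0.0833]
garlic [[0.4439, 0.3113, 0.022], [0.4449, 0.3118, 0.022]] 12.353142738342285 stalk [0.434  0.2924 0.1266]
mortar [ 0.6211 -0.2478  0.0514] 746
sieve [6.34e-01 4.00e-04 7.18e-02] 507
pan [[0.6075937  0.2415954  0.09      ]
 [0.60696701 0.24106998 0.09      ]
 [0.60587383 0.16388297 0.09      ]]
cin rect ((449.8250427246094, 1.0299968719482422), (66.69022369384766, 25.9855899810791), 20.65822410583496)
cin rect ((462.6280822753906, 164.02365112304688), (63.92247009277344, 23.49164581298828), 19.38482093811035)
g2 0 [ 0.94868914  0.53813349 -0.54251602  1.81340497  0.3486064   0.88618951
  0.24510925]
g2 3.141592653589793 [ 0.4606864   0.50497653  0.202896    1.81986825 -0.13251175  0.82986179
 -2.41303754]
g1 0 [-0.08073788  0.61102015 -0.91703658  1.85298843  0.58370812  0.97255578
 -1.25561719]
g1 3.141592653589793 [ 0.05221444  0.74791104 -1.22569755  1.85158923  0.78490531  1.13269469
  1.67805542]
pan 0 [ 0.05515179  0.81468301 -0.99083793  1.50776597  0.7087146   1.20824756
 -1.04851412]
pan 3.141592653589793 [ 0.13084403  0.91805726 -1.22639665  1.50677355  0.87595031  1.33993685
  1.96718432]
pan 0 [ 0.11308055  0.74468522 -0.88127378  1.57362283  0.61895646  1.12271847
 -0.91450841]
pan 3.141592653589793 [ 0.2386146   0.88981561 -1.22629281  1.57202473  0.86028106  1.30448569
  2.03060927]
```

```bash
cat >> h.py <<'E'
def go(x,y,z,th):
    best=None; q0=np.array(get_state()["qpos"])
    for k in(0,np.pi):
        q=ctrl.ik([x,y,z],quat(th+k))
        if q is not None:
            c=np.abs(np.array(q)-q0).max()+ (1 if abs(q[6])>2.3 else 0)
            if best is None or c<best[0]: best=(c,k)
    ctrl.movep([x,y,z],quat(th+best[1]))
def line(x,y,z,v=.15): ctrl.movel([x,y,z],max_speed=v)
def st(s=""):
    g=get_state(); print(s,"t",round(g["time"],2),"tcp",np.round(g["tcp_pos"],4),"F",np.round(g["contact_force"],1),"w",round(g["width"],4),"gf",np.round(g["gripper_force"],1))
def pick(x,y,z,th,force,up=.22):
    go(x,y,up,th); line(x,y,z,.2); st("down"); ctrl.close_gripper(force); st("closed"); line(x,y,up,.2); st("up")
E
python3 - <<'E'
from h import *
pick(.448,-.332,.004,0,30)
im,d=vision.grab_frame("side"); cv2.imwrite("pics/s1.png",im)
E
```

```text
down t 3.62 tcp [ 0.4486 -0.3325  0.0049] F [-0.7  0.4  1. ] w 0.0854 gf 0.0
closed t 4.44 tcp [ 0.4492 -0.3326  0.0066] F [-4.6  2.4 22.7] w 0.0165 gf 25.5
up t 5.67 tcp [ 0.4473 -0.3317  0.2188] F [ 0.6  0.2 -1.5] w 0.011 gf 71.7
```

View pics/s1.png

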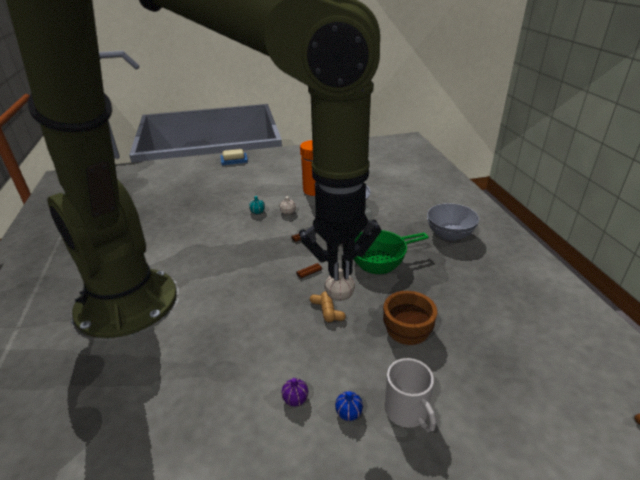

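```bash
cat >> h.py <<'E'
def lower(x,y,z0,z1,thr=3,step=.002,v=.04):
    line(x,y,z0); ctrl.pause(.2); f0=get_state()["contact_force"][2]; z=z0
    while z>z1:
        z-=step; line(x,y,z,v)
        f=get_state()["contact_force"][2]-f0
        if f>thr: break
    st(f"lowered z={z:.4f} df={f:.1f}")
    return z
E
python3 - <<'E'
from h import *
x,y=.448,-.332
lower(x,y,.06,.012,step=.003)
im,d=vision.grab_frame("side"); cv2.imwrite("pics/s2.png",cv2.resize(im[220:440,220:460],None,fx=2.5,fy=2.5))
E
```

```text
lowered z=0.0120 df=-0.3 t 11.14 tcp [ 0.4479 -0.3319  0.0118] F [-0.1 -0.5 -0.6] w 0.0105 gf 71.7
```

View pics/s2.png

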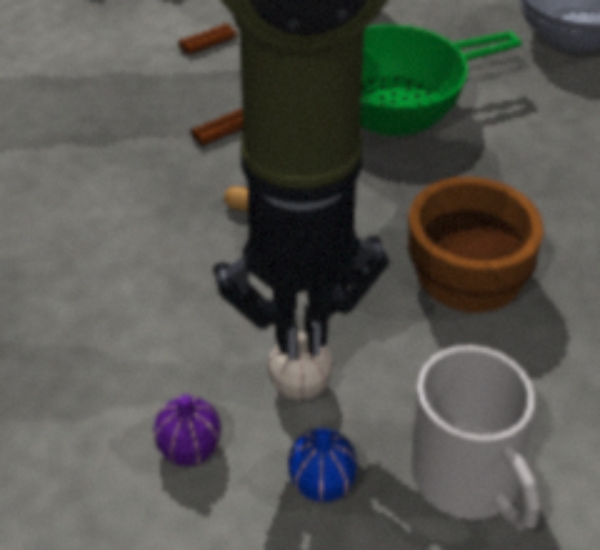

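```bash
python3 - <<'E'
from h import *
for c in("side","top"):
    im,d=vision.grab_frame(c); X=cloud(c,d)
    near=(abs(X[...,0]-.448)<.09)&(abs(X[...,1]+.332)<.06)&(X[...,2]>.004)&(X[...,2]<.2)
    w=near&(im.min(2)>75)&(im.max(2).astype(int)-im.min(2)<60)
    p=X[w]; print(c,len(p),"white",np.percentile(p,[2,50,98],0).round(3).tolist() if len(p) else "")
    k=near&(im.max(2)<50); p=X[k]; print("black",np.percentile(p,[1,50,99],0).round(3).tolist())
    for r in models.masks_of(c,"garlic_1"):
        q=X[r["mask"]]; print(r["p"],np.percentile(q,[2,50,98],0).round(3).tolist(), im[r["mask"]].mean(0).round())
E
```

```text
side 441 white [[0.389, -0.356, 0.017], [0.444, -0.344, 0.036], [0.47, -0.322, 0.086]]
black [[0.39, -0.37, 0.062], [0.444, -0.343, 0.137], [0.506, -0.323, 0.199]]
0.76 [[0.419, -0.441, 0.001], [0.439, -0.426, 0.034], [0.464, -0.402, 0.057]] [96. 43. 28.]
0.68 [[0.374, -0.365, -0.002], [0.443, 0.301, 0.029], [0.466, 0.409, 0.424]] [106. 114. 122.]
0.61 [[0.424, -0.355, 0.0], [0.444, -0.343, 0.036], [0.469, -0.316, 0.063]] [103. 110. 119.]
0.59 [[0.329, -0.39, 0.016], [0.351, -0.376, 0.035], [0.373, -0.352, 0.056]] [94. 36. 71.]
0.46 [[0.327, 0.317, 0.006], [0.349, 0.329, 0.03], [0.373, 0.348, 0.055]] [87. 86. 24.]
top 808 white [[0.362, -0.386, 0.004], [0.437, -0.319, 0.007], [0.532, -0.275, 0.143]]
black [[0.388, -0.343, 0.083], [0.419, -0.324, 0.143], [0.507, -0.297, 0.199]]
0.84 [[0.33, -0.385, 0.022], [0.352, -0.362, 0.038], [0.374, -0.343, 0.059]] [115.  49.  92.]
0.73 [[0.421, 0.288, 0.022], [0.441, 0.308, 0.037], [0.464, 0.332, 0.056]] [131. 141. 151.]
0.62 [[0.329, 0.317, 0.001], [0.351, 0.337, 0.037], [0.374, 0.37, 0.057]] [104. 105.  31.]
0.58 [[0.425, -0.334, 0.005], [0.443, -0.32, 0.039], [0.467, -0.308, 0.06]] [146. 156. 167.]
0.54 [[0.384, -0.422, -0.001], [0.425, -0.409, 0.032], [0.431, -0.288, 0.437]] [88. 46. 31.]
```

```bash
python3 - <<'E'
from h import *
x,y=.448,-.332
lower(x,y,.012,.003,step=.002,thr=2)
ctrl.ungrasp(); st(); line(x,y,.15,.2); 
for w in("open","shut"):
    if w=="shut": ctrl.close_gripper(20)
    st(w)
    for c in("side","top"):
        im,d=vision.grab_frame(c); X=cloud(c,d)
        if c=="side": cv2.imwrite(f"pics/s3{w}.png",cv2.resize(im[130:400,220:460],None,fx=2.2,fy=2.2))
        near=(abs(X[...,0]-x)<.075)&(abs(X[...,1]-y)<.06)&(X[...,2]>.075)&(X[...,2]<.24)
        p=X[near]
        print(w,c,len(p),np.percentile(p[:,2],[0.3,1,5]).round(3), p[np.argsort(p[:,2])[:12]].round(3).tolist())
    if w=="shut":
        for r in models.masks_of("top","garlic_1"): print(np.median(X[r["mask"]],0).round(3),im[r["mask"]].mean(0).round())
E
```

```text
lowered z=0.0080 df=3.3 t 12.34 tcp [ 0.4482 -0.3321  0.0082] F [-1.4  0.3  3.7] w 0.0104 gf 72.9
 t 13.05 tcp [ 0.448  -0.332   0.0079] F [ 0.1 -0.7  0.1] w 0.0855 gf 0.0
open t 13.91 tcp [ 0.4473 -0.3318  0.149 ] F [-0.1 -0.3 -0.9] w 0.0854 gf 0.0
open side 328 [0.197 0.198 0.202] [[0.49, -0.336, 0.197], [0.491, -0.328, 0.197], [0.491, -0.334, 0.197], [0.49, -0.324, 0.198], [0.405, -0.341, 0.199], [0.398, -0.339, 0.199], [0.491, -0.329, 0.2], [0.49, -0.342, 0.2], [0.492, -0.343, 0.2], [0.49, -0.324, 0.201], [0.49, -0.335, 0.201], [0.4, -0.342, 0.201]]
open top 76 [0.199 0.199 0.203] [[0.49, -0.329, 0.198], [0.49, -0.326, 0.199], [0.496, -0.323, 0.202], [0.49, -0.327, 0.202], [0.397, -0.328, 0.203], [0.49, -0.33, 0.203], [0.398, -0.327, 0.205], [0.402, -0.323, 0.207], [0.4, -0.323, 0.207], [0.404, -0.323, 0.208], [0.495, -0.323, 0.208], [0.493, -0.323, 0.208]]
shut t 14.78 tcp [ 0.448 -0.332  0.15 ] F [-0.6  0.3 -0.6] w 0.0003 gf 0.0
shut side 521 [0.187 0.188 0.194] [[0.442, -0.335, 0.186], [0.442, -0.342, 0.187], [0.451, -0.342, 0.188], [0.449, -0.342, 0.188], [0.446, -0.341, 0.188], [0.447, -0.342, 0.188], [0.444, -0.342, 0.189], [0.452, -0.344, 0.189], [0.454, -0.342, 0.189], [0.451, -0.342, 0.189], [0.447, -0.342, 0.19], [0.452, -0.344, 0.191]]
shut top 93 [0.189 0.193 0.196] [[0.454, -0.324, 0.188], [0.439, -0.328, 0.193], [0.437, -0.327, 0.195], [0.441, -0.327, 0.196], [0.453, -0.324, 0.196], [0.441, -0.323, 0.196], [0.449, -0.323, 0.196], [0.445, -0.323, 0.196], [0.447, -0.323, 0.197], [0.443, -0.323, 0.198], [0.458, -0.327, 0.198], [0.45, -0.323, 0.198]]
[ 0.352 -0.362  0.038] [112.  49.  90.]
[0.442 0.308 0.037] [130. 139. 149.]
[0.351 0.336 0.037] [103. 103.  28.]
[ 0.446 -0.328  0.037] [141. 151. 161.]
[ 0.436 -0.431  0.039] [112.  59.  41.]
[ 0.462 -0.144  0.024] [ 72. 113. 147.]
```

View pics/s3shut.png

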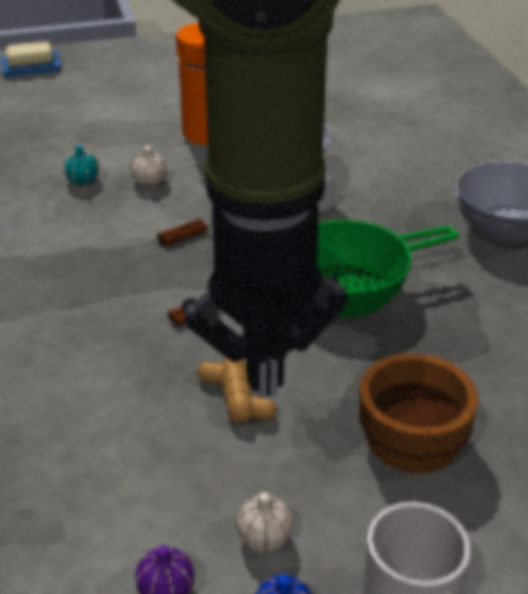

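```bash
cat >> h.py <<'E'
OFF=.037   # controller's TCP lies 37 mm beyond the real tips; z below = real tip height
_go,_line=go,line
def go(x,y,z,th): _go(x,y,z-OFF,th)
def line(x,y,z,v=.15): _line(x,y,z-OFF,v)
E
python3 - <<'E'
from h import *
ctrl.ungrasp()
pick(.447,-.332,.001,0,30,up=.25)
im,d=vision.grab_frame("side"); cv2.imwrite("pics/s4.png",cv2.resize(im[100:400,180:500],None,fx=1.8,fy=1.8))
X=cloud("side",d)
for r in models.masks_of("side","garlic_1"): print(r["p"],np.percentile(X[r["mask"]],[2,50,98],0).round(3).tolist(),im[r["mask"]].mean(0).round())
E
```

```text
down t 17.46 tcp [ 0.4475 -0.3322 -0.0353] F [ 0.5 -0.6  0. ] w 0.0853 gf 0.0
closed t 17.89 tcp [ 0.4473 -0.3324 -0.0352] F [-0.8  1.2  6. ] w 0.0484 gf 30.5
up t 19.28 tcp [ 0.4464 -0.3317  0.2119] F [ 0.9  0.3 -1.8] w 0.0485 gf 31.1
0.88 [[0.329, -0.39, 0.006], [0.35, -0.376, 0.034], [0.372, -0.351, 0.056]] [84. 33. 64.]
0.77 [[0.425, -0.354, 0.257], [0.443, -0.344, 0.28], [0.466, -0.321, 0.302]] [ 96. 103. 112.]
0.68 [[0.422, 0.29, 0.005], [0.442, 0.301, 0.029], [0.466, 0.322, 0.051]] [100. 107. 115.]
0.6 [[0.419, -0.441, -0.001], [0.439, -0.425, 0.033], [0.464, -0.395, 0.056]] [103.  47.  30.]
0.6 [[0.328, 0.318, 0.004], [0.35, 0.329, 0.029], [0.373, 0.348, 0.052]] [78. 77. 23.]
0.48 [[0.514, 0.395, 0.008], [0.527, 0.411, 0.11], [0.546, 0.458, 0.167]] [  4.  48. 118.]
```

View pics/s4.png

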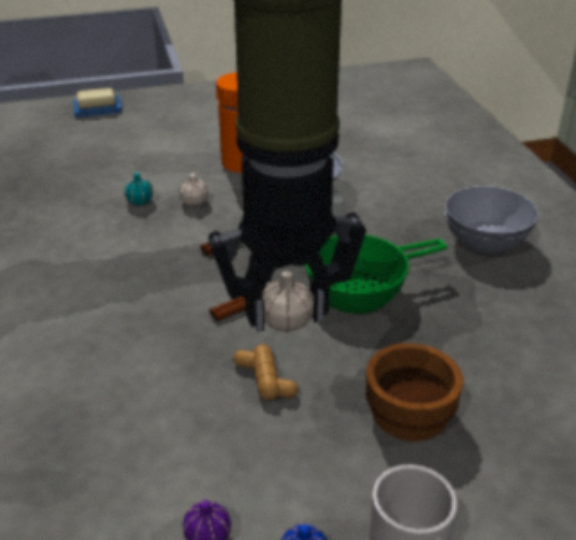

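```bash
cat >> h.py <<'E'
def place(x,y,zt,th,up=.25,v=.04):
    go(x,y,up,th); line(x,y,zt+.03,.2); line(x,y,zt,v); ctrl.pause(.3); st("at"); ctrl.ungrasp(); ctrl.pause(.2); line(x,y,zt+.03,.08); line(x,y,up,.2); st("rel")
E
python3 - <<'E'
from h import *
x,y=.607,.271
go(x,y,.25,0); st()
line(x,y,.12,.2); line(x,y,.0865,.03); ctrl.pause(.4); st()
im,d=vision.grab_frame("side"); cv2.imwrite("pics/s5.png",cv2.resize(im[80:330,180:500],None,fx=2.2,fy=2.2))
X=cloud("side",d); near=(abs(X[...,0]-x)<.04)&(abs(X[...,1]-y)<.06)&(X[...,2]>.1)
w=near&(im.min(2)>75); p=X[w]
print(np.percentile(p,[2,50,98],0).round(3))
near=(np.hypot(X[...,0]-.607,X[...,1]-.2415)<.06)&(X[...,1]<.235)&(X[...,2]>.06)&(X[...,2]<.1); print("pan z",np.median(X[near],0))
E
```

```text
t 21.62 tcp [0.6077 0.2694 0.2129] F [ 0.4  0.3 -1.5] w 0.0487 gf 31.1
 t 24.08 tcp [0.6071 0.271  0.0496] F [ 0.4  0.1 -0.4] w 0.0485 gf 31.1
[[0.588 0.228 0.109]
 [0.606 0.26  0.121]
 [0.624 0.281 0.506]]
pan z [0.60576141 0.21259638 0.08424091]
```

View pics/s5.png

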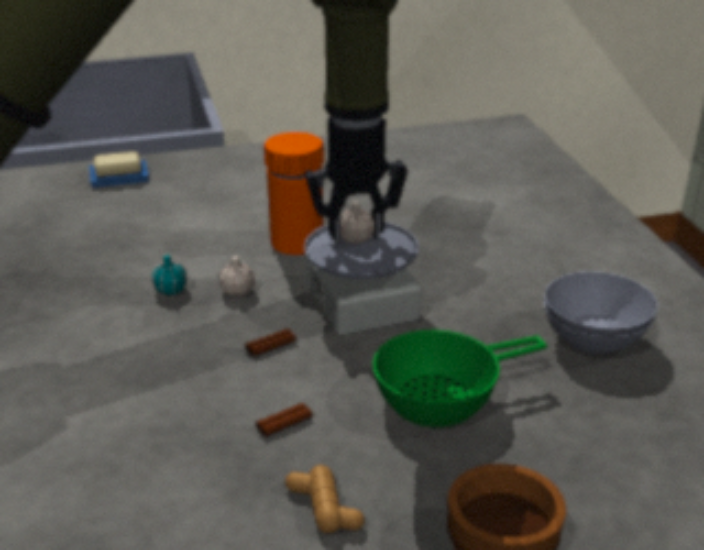

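```bash
python3 - <<'E'
from h import *
x,y=.607,.271
ctrl.ungrasp(); ctrl.pause(.3); line(x,y,.12,.08); line(x,y,.25,.2)
pick(.444,.3115,.001,0,30,up=.25)
im,d=vision.grab_frame("top"); X=cloud("top",d)
for r in models.masks_of("top","garlic_1"): print(np.percentile(X[r["mask"]],[2,50,98],0).round(3).tolist(),im[r["mask"]].mean(0).round())
im,d=vision.grab_frame("side"); cv2.imwrite("pics/s6.png",cv2.resize(im[80:330,180:500],None,fx=2.2,fy=2.2))
X=cloud("side",d)
for r in models.masks_of("side","garlic_1"): print(np.percentile(X[r["mask"]],[2,50,98],0).round(3).tolist(),im[r["mask"]].mean(0).round())
E
```

```text
down t 28.36 tcp [ 0.4445  0.312  -0.0352] F [-0.1 -0.2 -0.1] w 0.0852 gf 0.0
closed t 28.79 tcp [ 0.4444  0.3117 -0.0352] F [-0.3 -1.8  5.9] w 0.0487 gf 30.1
up t 30.18 tcp [0.4436 0.311  0.212 ] F [ 0.5  0.8 -0.1] w 0.048 gf 31.0
[[0.42, -0.438, 0.019], [0.441, -0.413, 0.038], [0.464, -0.394, 0.06]] [101.  51.  32.]
[[0.583, 0.245, 0.101], [0.602, 0.265, 0.118], [0.625, 0.29, 0.139]] [126. 135. 145.]
[[0.33, -0.388, 0.023], [0.352, -0.362, 0.038], [0.374, -0.343, 0.058]] [126.  56. 102.]
[[0.311, 0.157, 0.02], [0.345, 0.341, 0.039], [0.37, 0.362, 0.712]] [123. 124.  35.]
[[0.419, -0.441, 0.016], [0.439, -0.426, 0.035], [0.464, -0.402, 0.056]] [85. 36. 21.]
[[0.329, -0.39, 0.01], [0.35, -0.376, 0.035], [0.373, -0.351, 0.056]] [81. 32. 62.]
[[0.584, 0.246, 0.079], [0.604, 0.258, 0.109], [0.631, 0.287, 0.134]] [78. 83. 89.]
[[0.326, 0.319, -0.002], [0.35, 0.331, 0.029], [0.373, 0.396, 0.05]] [76. 76. 25.]
[[0.422, 0.288, 0.068], [0.443, 0.3, 0.274], [0.485, 0.758, 0.3]] [86. 92. 99.]
```

View pics/s6.png

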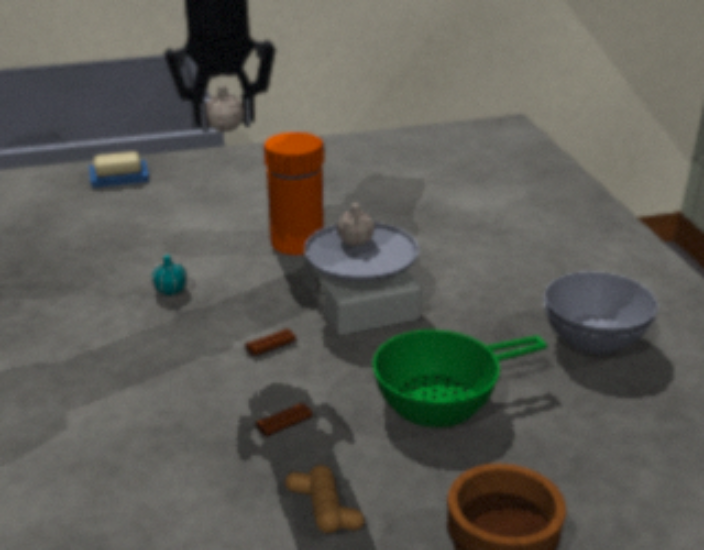

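```bash
python3 - <<'E'
from h import *
x,y=.607,.211
go(x,y,.25,0); line(x,y,.115,.2); line(x,y,.0825,.03); ctrl.pause(.4); st()
ctrl.ungrasp(); ctrl.pause(.3); line(x,y,.115,.08); line(x,y,.25,.2)
# ginger: axis yaw 85 deg, close at -5
pick(.4655,-.1495,.001,np.radians(-5),50,up=.25)
im,d=vision.grab_frame("top"); X=cloud("top",d)
for r in models.masks_of("top","garlic_1"): print(np.percentile(X[r["mask"]],[2,50,98],0).round(3).tolist(),im[r["mask"]].mean(0).round())
im,d=vision.grab_frame("side"); cv2.imwrite("pics/s7.png",cv2.resize(im[80:330,180:500],None,fx=2.2,fy=2.2))
E
```

```text
t 33.63 tcp [0.6071 0.211  0.0456] F [ 0.4 -0.  -0.7] w 0.0487 gf 31.1
down t 38.61 tcp [ 0.4661 -0.1494 -0.0353] F [-0.6 -0.5  0.4] w 0.0855 gf 0.0
closed t 39.18 tcp [ 0.4667 -0.1497 -0.0346] F [-0.9  0.3 15.9] w 0.0264 gf 53.8
up t 40.58 tcp [ 0.4648 -0.1495  0.2121] F [ 0.3 -0.1 -1.4] w 0.0265 gf 49.2
[[0.42, -0.439, 0.028], [0.443, -0.42, 0.04], [0.464, -0.403, 0.061]] [106.  52.  32.]
[[0.329, 0.317, 0.023], [0.35, 0.337, 0.037], [0.373, 0.361, 0.058]] [110. 111.  30.]
[[0.582, 0.191, 0.097], [0.602, 0.211, 0.115], [0.625, 0.235, 0.136]] [143. 153. 164.]
[[0.582, 0.246, 0.082], [0.602, 0.265, 0.114], [0.628, 0.292, 0.136]] [137. 147. 157.]
```

View pics/s7.png

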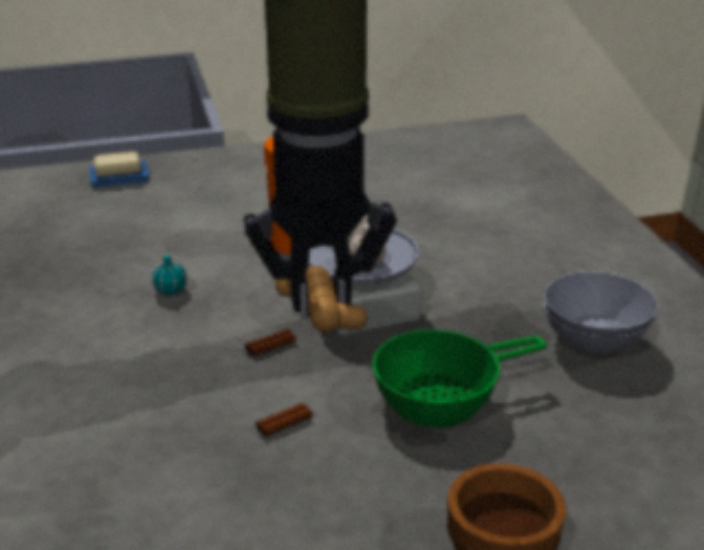

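```bash
python3 - <<'E'
from h import *
x,y,th=.634,0.0,np.radians(-5)
go(x,y,.25,th); line(x,y,.09,.2); line(x,y,.021,.05); st("in")
ctrl.ungrasp(); st("open"); ctrl.pause(.3); line(x,y,.09,.1); line(x,y,.22,.2)
# cinnamon_2, long axis 19.5deg
pick(.450,.0005,.001,np.radians(109.5),25,up=.22)
im,d=vision.grab_frame("side"); cv2.imwrite("pics/s8.png",cv2.resize(im[180:430,200:520],None,fx=2.2,fy=2.2))
E
```

```text
in t 44.11 tcp [ 0.6342  0.     -0.0157] F [-0.   0.8 -0.8] w 0.0263 gf 49.2
open t 44.72 tcp [ 0.634 -0.    -0.016] F [ 0.3 -0.4 -0.2] w 0.0857 gf 0.0
down t 48.83 tcp [ 0.4505  0.0007 -0.0356] F [-1.1  0.3  0.2] w 0.0855 gf 0.0
closed t 49.42 tcp [ 0.4514  0.0006 -0.0345] F [-2.2 -0.  20.5] w 0.0239 gf 30.5
up t 50.66 tcp [4.493e-01 3.000e-04 1.821e-01] F [-0.2 -0.   0.4] w 0.0236 gf 24.5
```

View pics/s8.png

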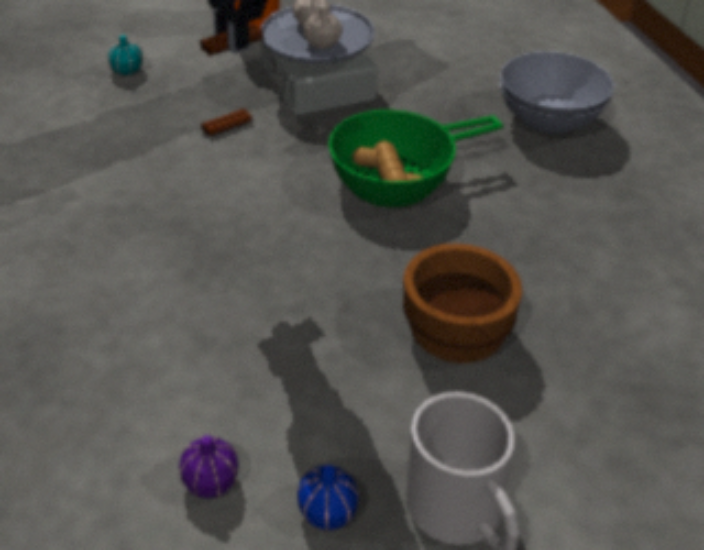

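```bash
python3 - <<'E'
from h import *
x,y,th=.621,-.248,np.pi/2
go(x,y,.22,th); line(x,y,.1,.2); line(x,y,.066,.06); st("in")
ctrl.ungrasp(); st("open"); ctrl.pause(.2); line(x,y,.22,.2)
pick(.463,.1635,.003,np.radians(108.5),25,up=.22)
im,d=vision.grab_frame("top"); cv2.imwrite("pics/t9.png",cv2.resize(im[110:350,90:560],None,fx=1.7,fy=1.7))
E
```

```text
in t 53.33 tcp [ 0.6211 -0.2479  0.0289] F [ 1.3 -0.8  0.6] w 0.0236 gf 24.5
open t 53.96 tcp [ 0.621 -0.248  0.029] F [-0.3 -0.7  0.2] w 0.0852 gf 0.0
down t 57.92 tcp [ 0.4636  0.1637 -0.0333] F [-0.2 -0.1 -0.1] w 0.0856 gf 0.0
closed t 58.51 tcp [ 0.4632  0.1635 -0.0337] F [-2.  -0.9  6.1] w 0.0233 gf 24.9
up t 59.74 tcp [0.4624 0.1631 0.182 ] F [-0.6  0.2  0.3] w 0.0233 gf 24.5
```

View pics/t9.png

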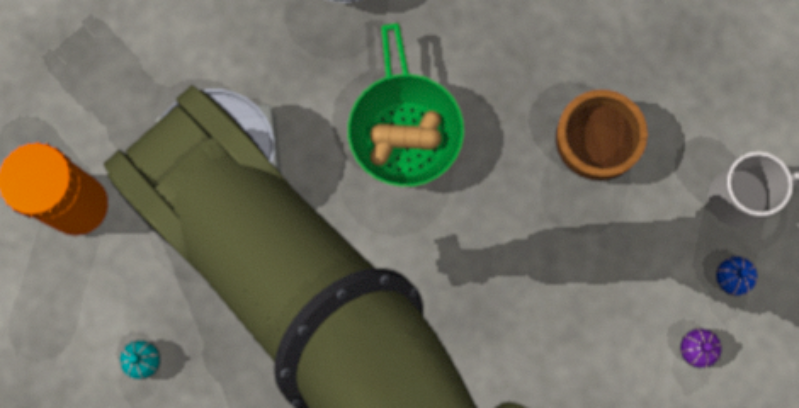

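```bash
python3 - <<'E'
from h import *
im,d=vision.grab_frame("top"); X=cloud("top",d)
m=np.hypot(X[...,0]-.621,X[...,1]+.248)<.04
h=X[...,2][150:225,405:480]*1000
a=cv2.resize(im[150:225,405:480],(375,375),interpolation=cv2.INTER_CUBIC); a=cv2.convertScaleAbs(a,alpha=1.8)
b=cv2.applyColorMap(np.clip(h*3.5,0,255).astype(np.uint8),cv2.COLORMAP_JET); b=cv2.resize(b,(375,375),interpolation=cv2.INTER_NEAREST)
cv2.imwrite("pics/m.png",np.hstack([a,b]))
print(np.percentile(X[m][:,2],[1,10,25,50,75,90,99]).round(3))
d0=np.load("top0.npy"); print(np.percentile(cloud("top",d0)[m][:,2],[1,10,25,50,75,90,99]).round(3))
for c in("top","side"):
    if c=="side": vision.grab_frame(c)
    for r in models.masks_of(c,"cinnamon_1"): print(c,r["p"],r["point"])
E
```

```text
[0.031 0.034 0.035 0.037 0.039 0.041 0.044]
[0.031 0.034 0.036 0.037 0.039 0.041 0.045]
```

View pics/m.png

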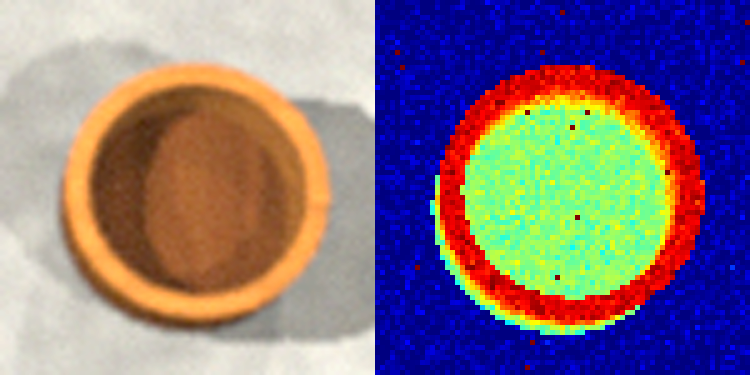

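```bash
python3 - <<'E'
from h import *
im,d=vision.grab_frame("side")
a=cv2.resize(im[130:370,200:460],None,fx=2.3,fy=2.3,interpolation=cv2.INTER_CUBIC)
b=cv2.convertScaleAbs(cv2.resize(im[280:360,365:445],(200,200),interpolation=cv2.INTER_CUBIC),alpha=2.2)
a[:200,-200:]=b; cv2.imwrite("pics/s10.png",a); st()
X=cloud("side",d)[280:360,365:445]; p=X[(np.hypot(X[...,0]-.621,X[...,1]+.248)<.04)]
print(np.percentile(p[:,2],[2,25,50,75,98]))
E
```

```text
t 60.04 tcp [0.4628 0.1635 0.1825] F [-0.1 -0.  -0.6] w 0.0232 gf 24.5
[0.03377655 0.03529498 0.03619761 0.03700285 0.03898258]
```

View pics/s10.png

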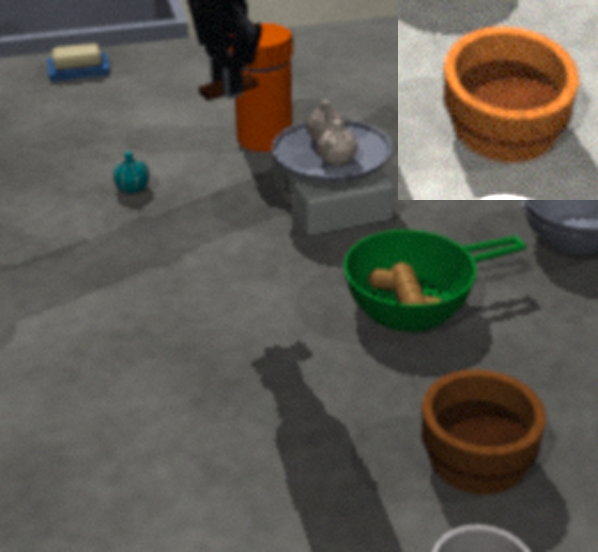

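```bash
python3 - <<'E'
from h import *
x,y,th=.621,-.248,np.pi/2
go(x,y,.22,th); line(x,y,.1,.2); line(x,y,.066,.06); st("in")
ctrl.ungrasp(); st("open"); ctrl.pause(.2); line(x,y,.22,.2)
go(.45,-.1,.3,0)
im,d=vision.grab_frame("top"); X=cloud("top",d); z=X[...,2]
m=np.hypot(X[...,0]-.621,X[...,1]+.248)<.04
print(np.percentile(X[m][:,2],[1,10,25,50,75,90,99]).round(3))
for r in models.masks_of("top","cinnamon_1"): print("cin",r["p"],r["point"])
for n in("mortar","garlic_1","ginger","sieve","flask"):
    for r in models.masks_of("top",n): print(n,round(r["p"],2),np.round(r["point"]),np.percentile(X[r["mask"]],[2,50,98],0).round(3).tolist())
a=cv2.resize(im[110:350,90:560],None,fx=1.6,fy=1.6)
s,_=vision.grab_frame("side")
a=np.vstack([a,np.zeros((200,a.shape[1],3),np.uint8)])
a[-200:,:200]=cv2.convertScaleAbs(cv2.resize(im[150:225,405:480],(200,200)),alpha=1.8)
a[-200:,200:400]=cv2.convertScaleAbs(cv2.resize(s[275:365,360:450],(200,200)),alpha=2)
a[-200:,400:750]=cv2.resize(s[150:290,270:515],(350,200))
cv2.imwrite("pics/f.png",a)
E
```

```text
in t 63.12 tcp [ 0.6212 -0.2479  0.029 ] F [ 0.1 -0.2  0.3] w 0.0236 gf 24.5
open t 63.75 tcp [ 0.621 -0.248  0.029] F [-0.9  0.2 -0.7] w 0.0853 gf 0.0Traceback (most recent call last):
  File "<stdin>", line 8, in <module>
    return _quantile_unchecked(
        a, q, axis, out, overwrite_input, method, keepdims, weights)
    return _ureduce(a,
                    func=_quantile_ureduce_func,
    ...<5 lines>...
                    overwrite_input=overwrite_input,
                    method=method)
    r = func(a, **kwargs)
    result = _quantile(arr,
                       quantiles=q,
    ...<2 lines>...
                       out=out,
                       weights=wgt)
    slices_having_nans = np.isnan(arr[-1, ...])
                                  ~~~^^^^^^^^^
IndexError: index -1 is out of bounds for axis 0 with size 0
```

```bash
python3 - <<'E'
from h import *
ctrl.set_joints([1.319, 0.507, -0.238, 1.5, 0.126, 1.149, -0.155]); st()
im,d=vision.grab_frame("top"); X=cloud("top",d)
m=np.hypot(X[...,0]-.621,X[...,1]+.248)<.04
print(np.percentile(X[m][:,2],[1,10,25,50,75,90,99]).round(3))
for n in("cinnamon_1","mortar","garlic_1","ginger","sieve","flask"):
    for r in models.masks_of("top",n): print(n,round(r["p"],2),np.round(r["point"]),np.percentile(X[r["mask"]],[2,50,98],0).round(3).tolist())
a=cv2.resize(im[110:350,90:560],None,fx=1.6,fy=1.6)
s,_=vision.grab_frame("side")
a=np.vstack([a,np.zeros((200,a.shape[1],3),np.uint8)])
a[-200:,:200]=cv2.convertScaleAbs(cv2.resize(im[150:225,405:480],(200,200)),alpha=1.8)
a[-200:,200:400]=cv2.convertScaleAbs(cv2.resize(s[275:365,360:450],(200,200)),alpha=2)
a[-200:,400:750]=cv2.resize(s[150:290,270:515],(350,200))
cv2.imwrite("pics/f.png",a)
E
```

```text
t 68.06 tcp [ 0.2204 -0.5848  0.1973] F [ 0.3 -0.3  0.2] w 0.0856 gf 0.0
[0.032 0.034 0.036 0.038 0.039 0.041 0.044]
cinnamon_1 0.69 [439. 194.] [[0.591, -0.261, 0.033], [0.619, -0.251, 0.039], [0.653, -0.24, 0.044]]
cinnamon_1 0.36 [199. 195.] [[0.582, 0.246, 0.078], [0.602, 0.266, 0.114], [0.633, 0.291, 0.134]]
mortar 0.87 [448. 189.] [[0.568, -0.3, 0.032], [0.626, -0.252, 0.042], [0.673, -0.196, 0.07]]
garlic_1 0.77 [202. 196.] [[0.582, 0.247, 0.097], [0.602, 0.266, 0.115], [0.626, 0.29, 0.134]]
garlic_1 0.75 [502. 314.] [[0.329, -0.391, 0.001], [0.353, -0.362, 0.037], [0.378, -0.343, 0.059]]
garlic_1 0.57 [526. 271.] [[0.421, -0.438, 0.02], [0.441, -0.413, 0.038], [0.463, -0.394, 0.059]]
ginger 0.59 [327. 186.] [[0.601, -0.041, 0.02], [0.63, 0.002, 0.03], [0.658, 0.042, 0.038]]
sieve 0.62 [326. 181.] [[0.567, -0.067, 0.001], [0.658, 0.003, 0.022], [0.763, 0.068, 0.059]]
sieve 0.46 [442. 195.] [[0.591, -0.261, 0.033], [0.622, -0.251, 0.039], [0.651, -0.241, 0.044]]
flask 0.56 [120. 224.] [[0.513, 0.391, 0.019], [0.546, 0.418, 0.164], [0.591, 0.469, 0.17]]
```

View pics/f.png

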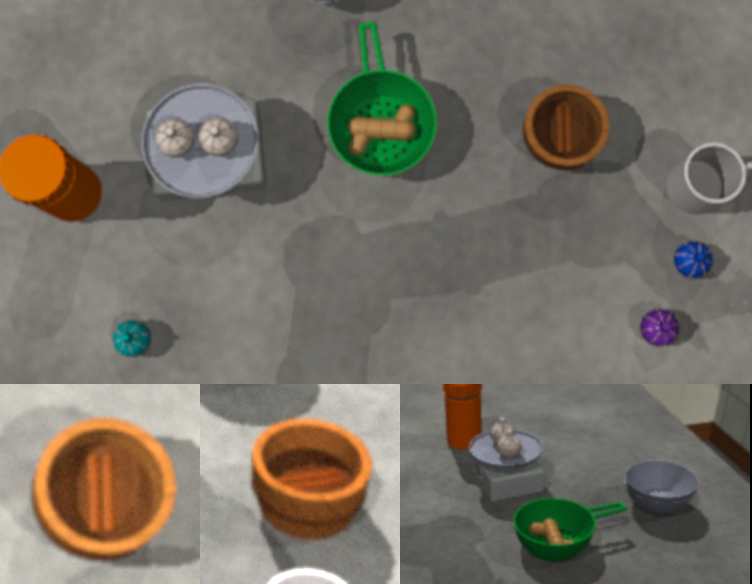

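```bash
python3 -c "
from h import *
print(ticket.close_job()); st()"
```

```text
the job is handed in; nothing more can be done
None
the job is handed in; nothing more can be done
```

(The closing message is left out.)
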